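# Return a V-block to the push-to-release drawer

## Robot

A 6-joint arm with a two-finger parallel gripper is mounted at the origin on the work surface. World frame = base frame: x ahead of the robot, y to its left, z up, the work surface at z = 0. Lengths are in m, angles in rad, forces in N, time in s.
With the tool pointing down it reaches from about 0.375 to 0.9 m from the base axis. Payload 3.1 kg.
Tool frame: the origin (TCP) lies midway between the tips of the shut fingers; the grasp point (between the pads) lies 19 mm behind it; x points along the fingers, y is the direction in which the jaws open and shut, and the axes are right-handed (so a half turn about x gives the same grasp; the last joint's range is limited). The gripper opens to 85 mm and grips with 20 to 120 N. Pads are 22 mm wide; open, the fingers measure 114 mm over their backs; the gripper's body (76 mm by 85 mm) begins 54 mm behind the grasp point. The pads swing forward as they close: fully open they stand 13 mm farther back than shut.
Start: joints at [-1.381, 0.527, 1.433, -0, 1.181, -0.178], TCP at [0.225, -0.583, 0.231] pointing down, gripper open.
Joint ranges: [-3.08, 3.08], [-0.75, 2.2], [0.22, 2.44], [-1.43, 4.57], [0, 2.65], [-2.85, 2.85]. Speed limits (rad/s): [2.79, 2.79, 3.14, 3.14, 3.14, 3.14].

## Interface

Orientations are given as a unit quaternion [x, y, z, w].
In Python, from station import manip gives the robot as it stands.
- The arm moves only by the tool carry_out, never from a script. Its argument "commands" is a list that holds one entry, the list of rows, each a list of 7 numbers: the shift along the tool's x, y, z in units of 25 mm (1.0 is 25 mm), then the turn, a rotation vector about the tool's x, y, z in units of 5 degrees (1.0 is 5 degrees), then the finger opening in mm, from 0 to 85.4. A call has exactly 5 rows; each row is the pose to reach, as a shift and turn from the pose commanded when the call began, along the tool's axes at that moment; what a row does not reach only later rows make up. A row lasts 1/10 s, in which the tool goes at most 50 mm and 8.59 degrees, less where a joint would pass 70% of its speed; a pose out of reach is approached as far as the arm can. A call with a gripper value outside its range is refused whole. The fingers move at their own pace and stop on an object; "force" is the grip in N (left out, the last holds). Time passes only in rows, so rows that repeat a pose let the fingers close, or fill a call up. It gives the time, the measured TCP pose, the force and the opening at its end, in the units of the state.
- manip.sense(): the state, without advancing time (a new reading comes with each control period).
- manip.snapshot(name): name is "scene" or "top" or "wrist"; returns a dict with "image" (400x640x3 uint8, red, green, blue), "fx", "fy", "cx", "cy" (pixels), "rvec" (rotation vector, rad) and "tvec" (3), from world to camera coordinates, as OpenCV has them. Camera axes: x right, y down, z forward; pixel columns grow to the right and rows downward; lengths in m; the calibration is good to about 2 mm. A picture is of the moment at which its call begins. There is no depth.
- manip.sign_off(): hands the job in, once; it reports no verdict.
The state is a dict: "t": time; "q": joint angles; "qd": joint speeds; "tau": joint torques, N m; "tcp_pos": TCP position; "tool_rot": TCP orientation; "force": force on the tool from outside, world axes, zero at the start; "ft_torque": the same for the moment, N m; "finger_gap": opening from 0.0 (shut) to 1.0 (fully open).
Only numpy, scipy, OpenCV 4.12 (cv2) and the standard library are available. Lean on these libraries where they do the work, as an engineer would, in place of code of your own. Each camera call takes 0.05 s, during which the arm holds its last target.

## Task

A steel V-block stands on the bench right in front of a small drawer case. Lift it (do not drag it) and set it down on the bench clear of the drawer's way, then press the button on top of the case so that the drawer springs fully open without anything touching it. Then take the V-block by its ends and lower it, V upward, flat onto the floor of the empty trough beside its twin, without dropping it; let go, leave the drawer open and leave the other things on the bench alone.

Things in the scene. Friction and masses are not known exactly. Their poses are not given: they have to be found in the camera images.
- vblock_mid (a point): Centre (half-way up) of the loose V-block: plain dark steel, 60 mm long (its x), 40 mm wide (y), 44 mm high (z), about 0.5 kg, a V groove 24 mm wide and 12 mm deep along its top; faces flat and solid up to 32 mm. It starts on the bench, V up, one end 6 to 12 mm from the drawer's front, so at first only its long sides (40 mm apart) can be gripped.
- case: Grey painted steel drawer case, fixed, 240 mm deep (x) by 134 mm wide (y) by 72 mm high. Origin at the centre of its underside on the bench; its own -x axis points out of its front, the way the drawer opens. The drawer's front plate lies at x = -120 mm when shut.
- drawer (a joint): How far the sprung drawer has come out, in m: 0 shut and latched, 0.14 fully open. It has no handle and cannot be pulled while latched; when the button is pressed a spring (about 6 N, 2.5 N when open) drives it out in about 0.6 s and then holds it out. It is 114 mm wide.
- trough (a point): Centre of the floor of the empty trough in the drawer; axes as the case's. In the case's frame it is at (-52, -27, 16) mm when the drawer is shut (hidden) and (-192, -27, 16) when open. 120 mm long (x), 48 mm wide (y), walls 44 mm high like the block, so fingers fit only at the block's ends. Beside it, behind a 6 mm wall, a like trough at +y holds an identical V-block, fixed.
- latch_top (a point): Centre of the top of the black round push button (36 mm across) in an aluminium collar (52 mm across) on the case's roof, 20 mm in front of the roof's centre; its top is 26 mm above the roof (98 mm above the bench). It is pressed straight down: travel 8 mm, the latch lets go after about 4 mm, needs about 4 N and 5 N fully down; it springs back.
- oil_bottle_mid (a point): Bystander: white plastic bottle 56 mm across, 130 mm high, standing to one side of the case (centre, half-way up).
- jar_mid (a point): Bystander: amber glass jar with a steel lid, 68 mm across, 90 mm high (centre, half-way up).
- wrench: Bystander: open-ended wrench, 180 mm long, lying flat on the bench to the left of the case, along its own x axis (origin: middle of its underside).
Not all that is in view belongs to the job. What is meant by the part that bears vblock_mid is not red, and is the larger of those in its own colour.

How it is judged:
On the way, in this order (a step that is already met when the one before it is completed fails the run):
1. the V-block is lifted clear of the bench while the drawer is shut (height (world z) of vblock_mid above 0.032 m and value of joint drawer below 0.01 m), for 0.1 s.
2. the V-block stands released on the bench, V up, out of the drawer's way, the drawer still shut (linear speed of vblock below 0.03 m/s and contact force between the fingers and vblock below 0.1 N and height (world z) of vblock_mid below 0.026 m and angle between vblock_mid's own z axis and vertical below 0.1 rad and value of joint drawer below 0.01 m and (y of vblock_mid in the frame of case above 0.075 m or y of vblock_mid in the frame of case below -0.075 m or x of vblock_mid in the frame of case below -0.28 m or x of vblock_mid in the frame of case above 0.12 m)), for 0.2 s.
3. the drawer has sprung fully open (value of joint drawer above 0.13 m), for 0.2 s.
At the end, for the whole second after the job is handed in: The drawer is open (at least 120 mm), and the V-block lies released and at rest in the empty trough: within the trough's length and width, flat on its floor (centre 22 mm above it, within 4 mm), V upward (within 0.1 rad) (value of joint drawer above 0.12 m and y of vblock_mid in the frame of trough between -0.007 and 0.007 m and x of vblock_mid in the frame of trough between -0.034 and 0.034 m and z of vblock_mid in the frame of trough between 0.018 and 0.026 m and angle between vblock_mid's own z axis and vertical below 0.1 rad and linear speed of vblock below 0.03 m/s and contact force between the fingers and vblock below 0.1 N); the robot touches nothing.
It fails at once if the drawer is touched by the robot, or runs into the V-block, while it springs open (value of joint drawer between 0.01 and 0.115 m and contact force between any of the arm, the fingers, vblock and drawer above 1 N).
It fails at once if the V-block is dropped (falls freely by more than about 15 mm) (contact force between the fingers and vblock below 0.1 N and linear speed of vblock above 0.55 m/s).
It fails at once if the V-block is tipped over (angle between vblock_mid's own z axis and vertical above 0.8 rad).
It fails at once if a bystander is moved more than 30 mm or tipped (distance of any of oil_bottle_mid, jar_mid, wrench from where it was at the start of the episode above 0.03 m).
It also fails if it takes over 72 s, if anything falls off the work surface, if the arm or the gripper's body presses on something with over 40 N, if the wrist force passes 120 N, or if a joint passes its speed limit or range.

## Working session

There is one attempt and no reset: what is moved stays moved. The work goes in short steps, Python scripts to look and compute and a tool call to move; the robot and the scene stay as the last step left them, time stands still between calls to the robot, and variables do not carry over. Pictures are saved under pics/ and viewed, and the job is handed in when it is done.

Besides the shell and the picture viewer there is one more tool, called after "Emit:" as name([rows], argument=value, ...), one row to a line, values as JSON. carry_out: Moves the arm, as the interface text tells. Its arguments: {"type":"object","properties":{"commands":{"type":"array"},"force":{"type":"number"}},"required":["commands"]}

```bash
ls; mkdir -p pics; cat > h.py <<'E'
import numpy as np, cv2
from scipy.spatial.transform import Rotation as R
from station import manip
def snap(n,f):
    s=manip.snapshot(n); cv2.imwrite('pics/'+f,cv2.cvtColor(s['image'],cv2.COLOR_RGB2BGR))
    import pickle; pickle.dump(s,open('pics/'+f[:-4]+'.pkl','wb')); return s
def load(f):
    import pickle; return pickle.load(open('pics/'+f+'.pkl','rb'))
def K(s): return np.array([[s['fx'],0,s['cx']],[0,s['fy'],s['cy']],[0,0,1.]])
def proj(s,P): return cv2.projectPoints(np.asarray(P,float).reshape(-1,3),np.array(s['rvec'],float),np.array(s['tvec'],float),K(s),None)[0].reshape(-1,2)
def back(s,uv,z):
    Rm=cv2.Rodrigues(np.array(s['rvec'],float))[0]; c=-Rm.T@np.array(s['tvec'])
    out=[]
    for u,v in np.atleast_2d(uv):
        d=Rm.T@np.array([(u-s['cx'])/s['fx'],(v-s['cy'])/s['fy'],1]); out.append(c+d*(z-c[2])/d[2])
    return np.array(out)
E
python3 - <<'E'
from h import *
for n in('scene','top','wrist'): s=snap(n,n+'0.png')
print({k:np.round(v,3) for k,v in manip.sense().items()})
E
```

```text
pics
{'t': np.float64(0.15), 'q': array([-1.38 ,  0.528,  1.434, -0.   ,  1.181, -0.179]), 'qd': array([-0.001, -0.001, -0.005,  0.001, -0.001,  0.002]), 'tau': array([ 1.0000e-03, -4.4274e+01, -1.7828e+01, -0.0000e+00,  6.0000e-03,
       -0.0000e+00]), 'tcp_pos': array([ 0.225, -0.582,  0.231]), 'tool_rot': array([-0.695, -0.13 ,  0.695, -0.129]), 'force': array([-0.063,  0.835,  0.207]), 'ft_torque': array([ 0.04 ,  0.003, -0.045]), 'finger_gap': np.float64(1.0)}
```

View pics/scene0.png

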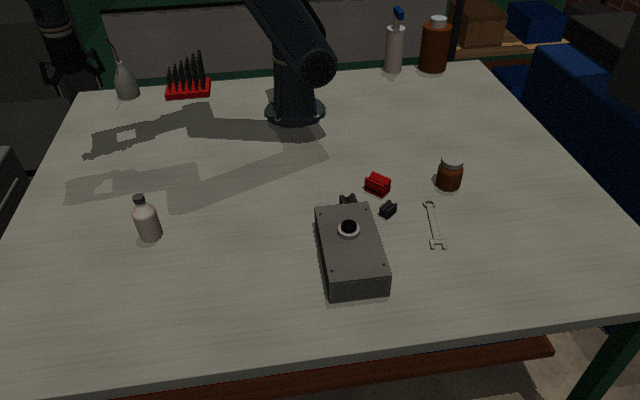

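View pics/top0.png

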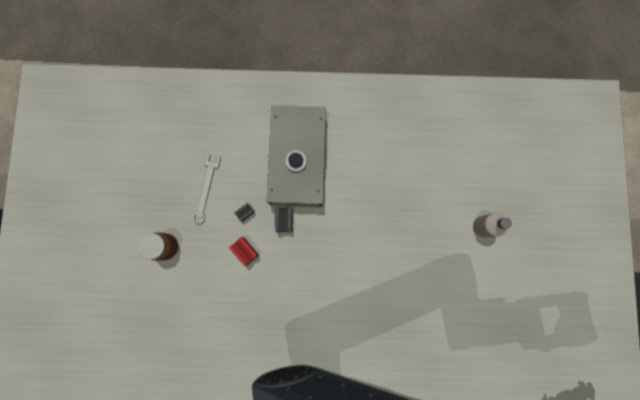

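View pics/wrist0.png

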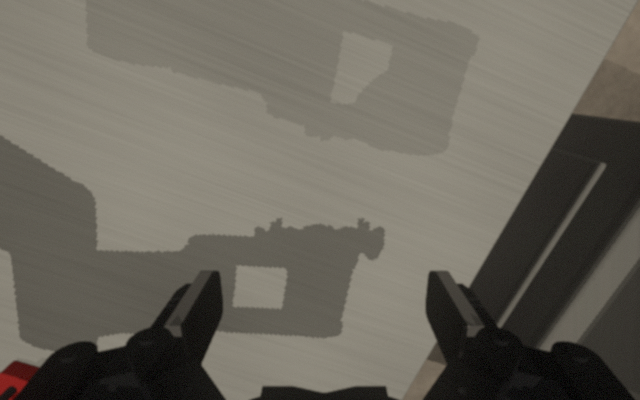

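```bash
python3 - <<'E'
from h import *
s=load('top0');im=cv2.cvtColor(s['image'],cv2.COLOR_RGB2BGR)
c=cv2.convertScaleAbs(im[95:270,135:345],alpha=1.6)
cv2.imwrite('pics/topz.png',cv2.resize(c,None,fx=3.4,fy=3.4,interpolation=cv2.INTER_CUBIC))
s=load('scene0');im=cv2.cvtColor(s['image'],cv2.COLOR_RGB2BGR)
c=cv2.convertScaleAbs(im[150:310,300:460],alpha=1.8)
cv2.imwrite('pics/scenez.png',cv2.resize(c,None,fx=3.7,fy=3.7,interpolation=cv2.INTER_CUBIC))
s=load('top0');print(s['fx'],s['tvec'],back(s,[[295.5,160]],.098), back(s,[[284,219]],.044))
E
```

```text
405.84060401093535 [-0.02741054  0.60963418  0.95734647] [[0.68811698 0.05402856 0.098     ]] [[0.55300573 0.08045933 0.044     ]]
```

View pics/topz.png

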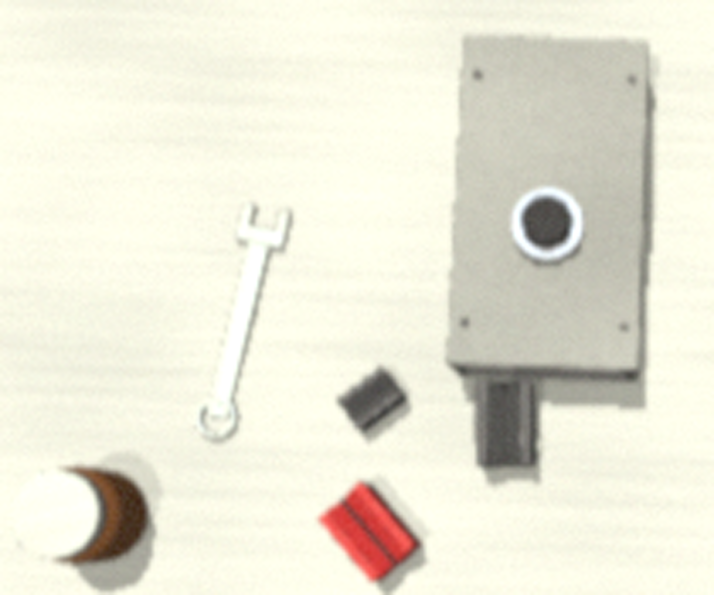

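View pics/scenez.png

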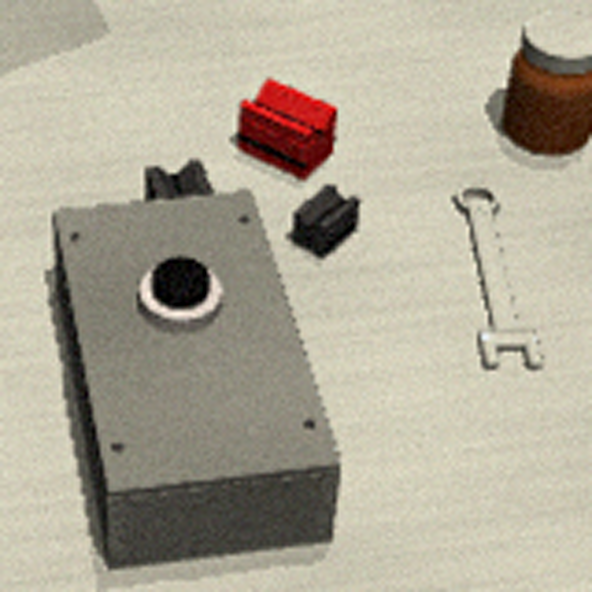

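```bash
python3 - <<'E'
from h import *
s=load('top0')
Z=lambda p:(np.array(p,float)+.5)/3.4-.5+np.array([135,95])
c=back(s,Z([[465,36],[648,40],[640,370],[448,362]]),.072); b=back(s,Z([[547,222]]),.098)
v=back(s,Z([[477,383],[534,378],[534,466],[481,468]]),.044)
for a in(c,v):
    print(np.round(a,4), a.mean(0), np.linalg.norm(np.roll(a,-1,0)-a,axis=1))
    for i,j in((3,0),(2,1)): d=a[j]-a[i];print(np.degrees(np.arctan2(d[1],d[0])))
    for i,j in((1,0),(2,3)): d=a[j]-a[i];print('w',np.degrees(np.arctan2(-d[0],d[1])))
print(b)
# decoy, others
for n,p,z in(('small',[373,400],.03),('red',[370,530],.044),('wrA',[215,420],.005),('wrB',[264,220],.005)):print(n,back(s,Z([p]),z))
print(back(s,[[490,228]],.0),back(s,[[151,246]],.09))
Rm=cv2.Rodrigues(np.array(s['rvec'],float))[0];print(-Rm.T@s['tvec'])
q=manip.sense()['tool_rot'];print(R.from_quat(q).as_matrix().round(3))
E
```

```text
[[ 0.8299  0.1194  0.072 ]
 [ 0.8307 -0.0129  0.072 ]
 [ 0.5902 -0.013   0.072 ]
 [ 0.5923  0.1214  0.072 ]] [0.71075417 0.05374265 0.072     ] [0.13229901 0.24050464 0.13441649 0.23758816]
-0.48011713100125
0.026599416830463372
w 0.3350969038519802
w -0.9169344036673573
[[0.5811 0.1036 0.044 ]
 [0.5857 0.0628 0.044 ]
 [0.5226 0.0606 0.044 ]
 [0.5203 0.0983 0.044 ]] [0.5524327 0.0813636 0.044    ] [0.04105404 0.06314159 0.03775449 0.06103448]
4.990983342378326
1.9989807041980419
w 6.533927102792254
w 3.6013320113611877
[[0.6882599  0.05396432 0.098     ]]
small [[0.56820521 0.18015779 0.03      ]]
red [[0.4745597  0.17501842 0.044     ]]
wrA [[0.55261864 0.30110273 0.005     ]]
wrB [[0.70523735 0.27411376 0.005     ]]
[[ 0.54689372 -0.44098886  0.        ]] [[0.47964744 0.37863581 0.09      ]]
[ 0.47518464 -0.00473839  1.03106476]
[[-0.     0.361 -0.933]
 [ 0.002 -0.933 -0.361]
 [-1.    -0.002 -0.   ]]
```

```bash
cat >> h.py <<'E'
def go(p,yaw):
    """units to pose p, tool x down, tool y at yaw deg"""
    st=manip.sense(); R0=R.from_quat(st['tool_rot']); y=np.radians(yaw)
    Y=np.array([np.cos(y),np.sin(y),0]); X=np.array([0,0,-1.]); 
    M=R.from_matrix(np.c_[X,Y,np.cross(X,Y)])
    print('t',st['t'],'tcp',st['tcp_pos'].round(4),'gap',round(float(st['finger_gap']),3),'F',np.round(st['force'],2))
    print('shift',(R0.inv().apply(np.array(p)-st['tcp_pos'])/.025).round(2),'turn',(np.degrees((R0.inv()*M).as_rotvec())/5).round(2))
E
python3 -c "
from h import *
go([.5,.081,.22],-86.5)"
```

```text
t 0.15 tcp [ 0.2252 -0.5824  0.2306] gap 1.0 F [-0.06  0.83  0.21]
shift [  0.46 -20.79 -19.82] turn [ 3.53 -0.    0.02]
```

Emit:
carry_out([
  [[0.0,-1.4,-1.35,0.3,0,0,85],[0.0,-2.8,-2.7,0.6,0,0,85],[0.1,-4.2,-4.0,0.9,0,0,85],[0.1,-5.6,-5.3,1.2,0,0,85],[0.1,-7.0,-6.6,1.5,0,0,85]],
])

```text
t: 0.65
tcp_pos: [0.3164, -0.3582, 0.2286]
tool_rot: [0.702, 0.083, -0.702, 0.083]
force: [0.3, -0.2, 0.2]
finger_gap: 0.995
```

Emit:
carry_out([
  [[0.0,-1.4,-1.35,0.3,0,0,85],[0.0,-2.8,-2.7,0.6,0,0,85],[0.1,-4.2,-4.0,0.9,0,0,85],[0.1,-5.6,-5.3,1.2,0,0,85],[0.1,-7.0,-6.6,1.5,0,0,85]],
])

```text
t: 1.15
tcp_pos: [0.4358, -0.1494, 0.2263]
tool_rot: [-0.706, -0.037, 0.706, -0.037]
force: [0.8, -0.9, 0.1]
finger_gap: 0.996
```

```bash
python3 -c "
from h import *
go([.5,.081,.22],-86.5)"
```

```text
t 1.15 tcp [ 0.4358 -0.1494  0.2263] gap 0.996 F [ 0.82 -0.93  0.08]
shift [ 0.25 -8.89 -3.53] turn [0.51 0.   0.  ]
```

Emit:
carry_out([
  [[0.0,-1.8,-0.7,0.2,0,0,85],[0.1,-3.6,-1.4,0.4,0,0,85],[0.2,-5.4,-2.1,0.5,0,0,85],[0.2,-7.2,-2.8,0.5,0,0,85],[0.2,-8.6,-3.5,0.5,0,0,85]],
])

```text
t: 1.65
tcp_pos: [0.4989, 0.0746, 0.2211]
tool_rot: [-0.706, -0.023, 0.707, -0.023]
force: [-0.2, -0.3, 0.3]
finger_gap: 0.993
```

```bash
python3 -c "
from h import *
go([.5,.081,.22],-86.5); snap('wrist','w1.png');go([.5,.081,.22],-86.5); "
```

```text
t 1.65 tcp [0.4989 0.0746 0.2211] gap 0.993 F [-0.19 -0.28  0.31]
shift [ 0.04 -0.25 -0.06] turn [0.04 0.01 0.  ]
t 1.7 tcp [0.5013 0.0789 0.2215] gap 1.001 F [2.02 3.06 0.15]
shift [ 0.06 -0.09  0.05] turn [ 0.07 -0.04  0.04]
```

View pics/w1.png

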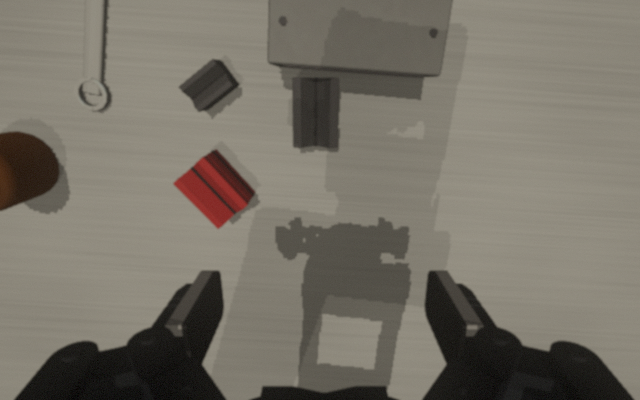

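```bash
python3 -c "
from h import *
s=snap('wrist','w2.png');go([.5,.081,.22],-86.5)
im=cv2.cvtColor(s['image'],cv2.COLOR_RGB2BGR)
c=cv2.convertScaleAbs(im[40:170,240:450],alpha=2)
cv2.imwrite('pics/w2z.png',cv2.resize(c,None,fx=3.8,fy=3.8,interpolation=cv2.INTER_CUBIC))"
```

```text
t 1.75 tcp [0.5004 0.0759 0.2213] gap 0.995 F [-0.52 -0.12 -0.16]
shift [ 0.05 -0.2   0.  ] turn [ 0.09 -0.02  0.01]
```

View pics/w2z.png

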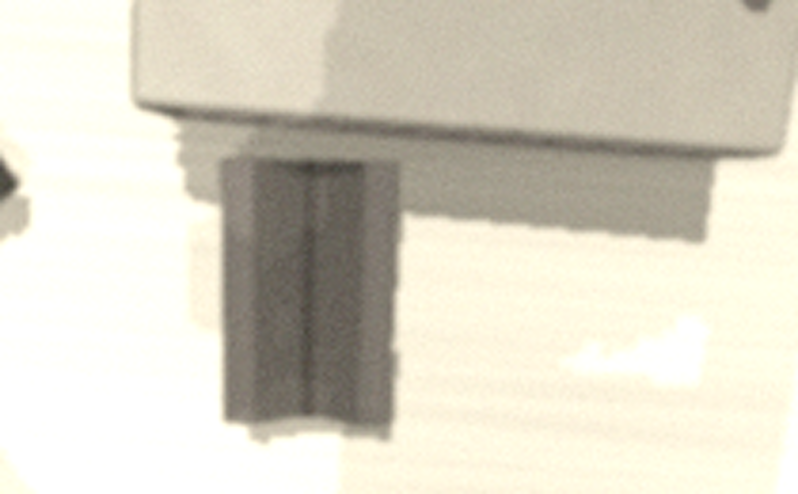

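```bash
python3 - <<'E'
from h import *
s=load('w2')
Z=lambda p:(np.array(p,float)+.5)/3.8-.5+np.array([240,40])
v=back(s,Z([[222,158],[400,160],[390,424],[225,422]]),.044)
c=back(s,Z([[137,103],[780,153]]),.072)
print(v.round(4),v.mean(0),np.linalg.norm(np.roll(v,-1,0)-v,axis=1));print(c.round(4))
g=back(s,Z([[310,170],[308,415]]),.032);d=g[0]-g[1];print(g,np.degrees(np.arctan2(d[1],d[0])))
d=c[0]-c[1];print(np.degrees(np.arctan2(-d[0],d[1])),np.linalg.norm(d))
E
```

```text
[[0.5825 0.1079 0.044 ]
 [0.5847 0.0682 0.044 ]
 [0.5253 0.0654 0.044 ]
 [0.5231 0.1046 0.044 ]] [0.55392494 0.08651727 0.044     ] [0.03983356 0.05947526 0.03921056 0.05943401]
[[ 0.5918  0.1235  0.072 ]
 [ 0.5911 -0.0075  0.072 ]]
[[0.58121343 0.08823209 0.032     ]
 [0.52403408 0.08499546 0.032     ]] 3.23976782331627
-0.31939718365460157 0.1309878144169866
```

```bash
python3 - <<'E'
from h import *
s=load('w2');Rm=cv2.Rodrigues(np.array(s['rvec'],float))[0];print(-Rm.T@s['tvec'])
for i in range(2):
    manip.snapshot('wrist');st=manip.sense();print(st['tcp_pos'].round(4))
go([.544,.083,.12],-86.7)
E
```

```text
[0.58262036 0.08501176 0.36416045]
[0.4995 0.0739 0.2211]
[0.499  0.0726 0.221 ]
t 1.85 tcp [0.499  0.0726 0.221 ] gap 0.995 F [-0.37  0.16 -0.27]
shift [ 4.04 -0.3  -1.83] turn [ 0.1   0.01 -0.  ]
```

Emit:
carry_out([
  [[0.8,-0.1,-0.4,0.1,0,0,85],[1.6,-0.2,-0.8,0.1,0,0,85],[2.4,-0.3,-1.2,0.1,0,0,85],[3.2,-0.4,-1.6,0.1,0,0,85],[3.2,-0.4,-1.8,0.1,0,0,85]],
])

```text
t: 2.35
tcp_pos: [0.542, 0.0831, 0.1389]
tool_rot: [-0.705, -0.019, 0.709, -0.018]
force: [-0.0, 0.3, 0.6]
finger_gap: 0.993
```

```bash
python3 - <<'E'
from h import *
for i in range(4):
    s=snap('wrist','w3.png');st=manip.sense();print(st['tcp_pos'].round(4),R.from_quat(st['tool_rot']).as_matrix()[:,1].round(3))
Rm=cv2.Rodrigues(np.array(s['rvec'],float))[0];print(-Rm.T@s['tvec'])
snap('top','t3.png')
E
```

```text
[0.5438 0.0831 0.1403] [ 0.053 -0.999  0.   ]
[0.544  0.0833 0.1413] [ 0.053 -0.999  0.   ]
[0.5438 0.0835 0.1419] [ 0.053 -0.999  0.   ]
[0.5437 0.0838 0.1422] [ 0.053 -0.999  0.   ]
[0.62559588 0.08918545 0.2843272 ]
```

View pics/w3.png

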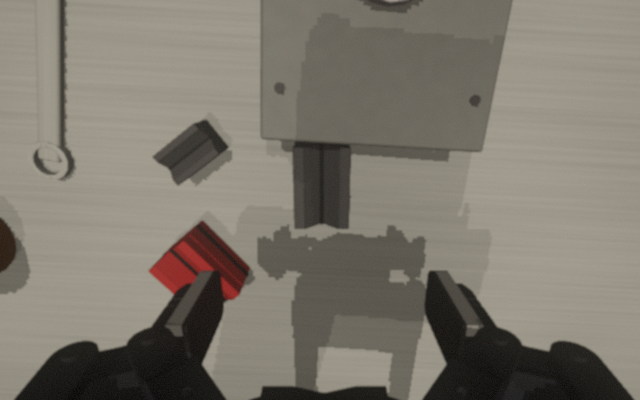

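View pics/t3.png

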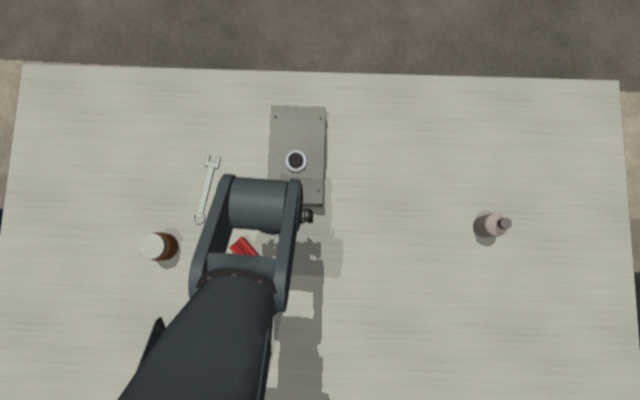

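```bash
python3 - <<'E'
from h import *
s=load('w3')
v=back(s,[[293.5,143.5],[350.5,145],[349,228.5],[295,228]],.044)
print(v.round(4),v.mean(0),np.linalg.norm(np.roll(v,-1,0)-v,axis=1))
c=back(s,[[261.5,137],[482,150]],.072);print(c.round(4),c.mean(0))
d=v[:2].mean(0)-v[2:].mean(0);print(np.degrees(np.arctan2(d[1],d[0])))
go([.544,.085,.008],-86.5)
E
```

```text
[[0.5852 0.1072 0.044 ]
 [0.5862 0.0688 0.044 ]
 [0.5253 0.0652 0.044 ]
 [0.5236 0.1045 0.044 ]] [0.55508637 0.0863984  0.044     ] [0.03843529 0.06096736 0.03935833 0.06157632]
[[ 0.5927  0.1241  0.072 ]
 [ 0.592  -0.0077  0.072 ]] [0.59235445 0.05818692 0.072     ]
2.969844884958509
t 2.6 tcp [0.5437 0.084  0.1424] gap 0.996 F [ 0.19 -0.35  0.14]
shift [ 5.37 -0.04 -0.01] turn [-0.08 -0.01 -0.  ]
```

Emit:
carry_out([
  [[1.0,0,0,0,0,0,65],[2.0,0,0,0,0,0,65],[3.0,0,0,0,0,0,65],[4.0,0,0,0,0,0,65],[4.6,0,0,0,0,0,65]],
])

```text
t: 3.1
tcp_pos: [0.543, 0.0845, 0.0258]
tool_rot: [-0.707, -0.019, 0.707, -0.019]
force: [0.1, 0.7, -1.1]
finger_gap: 0.764
```

Emit:
carry_out([
  [[0.3,0,0,0,0,0,65],[0.5,0,0,0,0,0,65],[0.5,0,0,0,0,0,65],[0.5,0,0,0,0,0,65],[0.5,0,0,0,0,0,65]],
])

```text
t: 3.6
tcp_pos: [0.5442, 0.0847, 0.0147]
tool_rot: [0.707, 0.019, -0.706, 0.019]
force: [-0.4, 0.4, -0.1]
finger_gap: 0.759
```

```bash
python3 - <<'E'
from h import *
s=snap('wrist','w4.png');snap('scene','s4.png')
go([.544,.085,.008],-86.5)
E
```

```text
t 3.7 tcp [0.544  0.0847 0.0145] gap 0.763 F [0.61 1.31 0.04]
shift [ 0.26 -0.01  0.  ] turn [-0.07 -0.01 -0.  ]
```

View pics/w4.png

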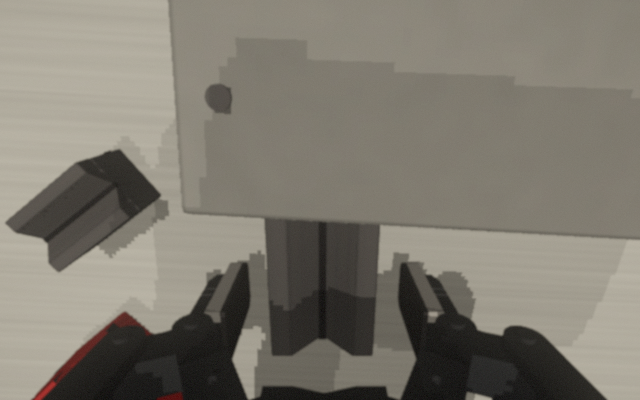

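View pics/s4.png

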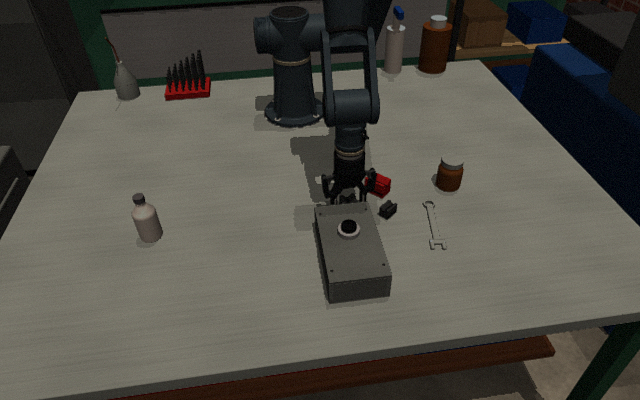

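Emit:
carry_out([
  [[0.2,0,0,0,0,0,65],[0.2,0,0,0,0,0,55],[0.2,0,0,0,0,0,45],[0.2,0,0,0,0,0,38],[0.2,0,0,0,0,0,30]],
], force=70)

```text
t: 4.2
tcp_pos: [0.5435, 0.0847, 0.0089]
tool_rot: [-0.707, -0.019, 0.707, -0.019]
force: [0.0, 0.5, 0.2]
finger_gap: 0.457
```

Emit:
carry_out([
  [[0,0,0,0,0,0,30],[0,0,0,0,0,0,30],[0,0,0,0,0,0,30],[0,0,0,0,0,0,30],[0,0,0,0,0,0,30]],
])

```text
t: 4.7
tcp_pos: [0.5435, 0.0847, 0.0089]
tool_rot: [-0.707, -0.019, 0.707, -0.019]
force: [0.0, 1.2, 2.5]
finger_gap: 0.459
```

Gripped at about 39 mm. I lift straight up, slowly.

Emit:
carry_out([
  [[-0.3,0,0,0,0,0,30],[-0.7,0,0.1,0,0,0,30],[-1.1,0,0.2,0,0,0,30],[-1.5,0,0.3,0,0,0,30],[-2.0,0,0.4,0,0,0,30]],
])

```text
t: 5.2
tcp_pos: [0.533, 0.0841, 0.0596]
tool_rot: [-0.707, -0.019, 0.707, -0.019]
force: [0.1, 0.2, -5.0]
finger_gap: 0.461
```

Emit:
carry_out([
  [[-0.4,0,0.2,0,0,0,30],[-0.8,0,0.4,0,0,0,30],[-1.2,0.1,0.6,0,0,0,30],[-1.6,0.2,0.8,0,0,0,30],[-2.0,0.3,0.9,0,0,0,30]],
])

```text
t: 5.7
tcp_pos: [0.5105, 0.0752, 0.1096]
tool_rot: [-0.706, -0.019, 0.707, -0.019]
force: [-1.0, 0.3, -5.4]
finger_gap: 0.457
```

```bash
python3 - <<'E'
from h import *
s=snap('wrist','w5.png')
go([.50,-.11,.11],-86.5)
E
```

```text
t 5.75 tcp [0.5114 0.0748 0.1109] gap 0.462 F [-0.14 -0.01 -3.5 ]
shift [0.04 7.36 0.86] turn [-0.08 -0.02 -0.01]
```

View pics/w5.png

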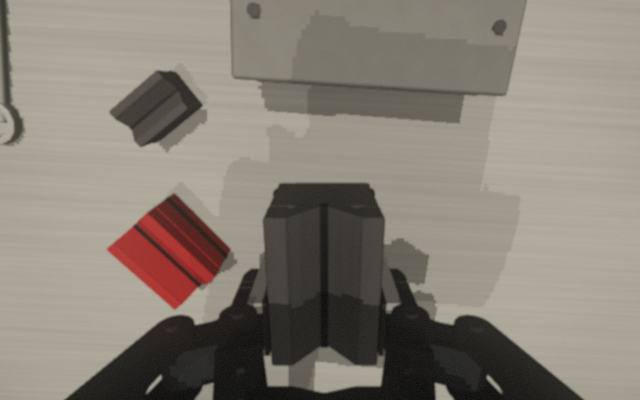

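Emit:
carry_out([
  [[0,1.2,0.1,0.1,0,0,30],[0,2.6,0.3,0.3,0,0,30],[0,4.0,0.5,0.5,0,0,30],[0,5.4,0.7,0.7,0,0,30],[0,6.6,0.8,0.7,0,0,30]],
])

```text
t: 6.25
tcp_pos: [0.5003, -0.0923, 0.1089]
tool_rot: [0.707, -0.003, -0.707, -0.003]
force: [0.8, 0.0, -5.0]
finger_gap: 0.46
```

Emit:
carry_out([
  [[0.5,0.5,0,0,0,0,30],[1.1,0.8,0,0,0,0,30],[1.8,0.8,0,0,0,0,30],[2.4,0.8,0,0,0,0,30],[2.8,0.8,0,0,0,0,30]],
])

```text
t: 6.75
tcp_pos: [0.4998, -0.1099, 0.0373]
tool_rot: [-0.706, 0.002, 0.708, 0.003]
force: [0.7, -0.3, -3.7]
finger_gap: 0.459
```

```bash
python3 - <<'E'
from h import *
go([.50,-.11,.009],-90.3)
E
```

```text
t 6.75 tcp [ 0.4998 -0.1099  0.0373] gap 0.459 F [ 0.73 -0.29 -3.68]
shift [ 1.13  0.01 -0.01] turn [-0.02  0.02  0.01]
```

Emit:
carry_out([
  [[0.3,0,0,0,0,0,30],[0.6,0,0,0,0,0,30],[0.8,0,0,0,0,0,30],[0.9,0,0,0,0,0,30],[0.95,0,0,0,0,0,30]],
])

```text
t: 7.25
tcp_pos: [0.5006, -0.1104, 0.015]
tool_rot: [0.707, -0.002, -0.707, -0.002]
force: [-0.2, -0.2, -3.5]
finger_gap: 0.459
```

Emit:
carry_out([
  [[0.02,0,0,0,0,0,30],[0.05,0,0,0,0,0,30],[0.08,0,0,0,0,0,30],[0.1,0,0,0,0,0,30],[0.1,0,0,0,0,0,30]],
])

```text
t: 7.75
tcp_pos: [0.5004, -0.1105, 0.0126]
tool_rot: [0.707, -0.002, -0.707, -0.002]
force: [-0.0, -0.6, -4.6]
finger_gap: 0.458
```

Emit:
carry_out([
  [[0.04,0,0,0,0,0,30],[0.08,0,0,0,0,0,30],[0.11,0,0,0,0,0,30],[0.14,0,0,0,0,0,30],[0.14,0,0,0,0,0,30]],
])

```text
t: 8.25
tcp_pos: [0.5004, -0.1104, 0.009]
tool_rot: [-0.707, 0.002, 0.707, 0.002]
force: [0.2, -0.6, -4.2]
finger_gap: 0.455
```

Emit:
carry_out([
  [[0.02,0,0,0,0,0,30],[0.04,0,0,0,0,0,30],[0.06,0,0,0,0,0,30],[0.06,0,0,0,0,0,30],[0.06,0,0,0,0,0,30]],
])

```text
t: 8.75
tcp_pos: [0.5005, -0.1104, 0.0089]
tool_rot: [0.707, -0.002, -0.707, -0.002]
force: [-2.2, 0.9, 8.1]
finger_gap: 0.459
```

Emit:
carry_out([
  [[-0.03,0,0,0,0,0,40],[-0.03,0,0,0,0,0,45],[-0.03,0,0,0,0,0,50],[-0.03,0,0,0,0,0,58],[-0.03,0,0,0,0,0,65]],
])

```text
t: 9.25
tcp_pos: [0.5006, -0.1105, 0.0083]
tool_rot: [0.707, -0.002, -0.707, -0.002]
force: [-0.4, -0.1, -0.2]
finger_gap: 0.762
```

Emit:
carry_out([
  [[0,0,0,0,0,0,65],[-0.5,0,0,0,0,0,70],[-1.5,0,0,0,0,0,70],[-2.5,0,0,0,0,0,70],[-3.5,0,0,0,0,0,70]],
])

```text
t: 9.75
tcp_pos: [0.5003, -0.1104, 0.0974]
tool_rot: [0.707, -0.002, -0.707, -0.002]
force: [0.2, 0.7, 0.1]
finger_gap: 0.82
```

Emit:
carry_out([
  [[-1.0,0,0.5,0,0,0,85],[-2.0,0,1.0,0,0,0,85],[-2.5,0,1.6,0,0,0,85],[-2.5,0,1.6,0,0,0,85],[-2.5,0,1.6,0,0,0,85]],
])

```text
t: 10.25
tcp_pos: [0.4608, -0.1103, 0.1589]
tool_rot: [0.708, -0.003, -0.707, -0.002]
force: [0.5, 0.7, -0.2]
finger_gap: 0.996
```

```bash
python3 - <<'E'
from h import *
s=snap('wrist','w6.png')
go([.44,-.11,.2],-90.3)
s=snap('top','t6.png')
im=cv2.cvtColor(s['image'],cv2.COLOR_RGB2BGR)
c=cv2.convertScaleAbs(im[95:270,190:440],alpha=1.6)
cv2.imwrite('pics/t6z.png',cv2.resize(c,None,fx=3.2,fy=3.2,interpolation=cv2.INTER_CUBIC))
E
```

```text
t 10.3 tcp [ 0.4609 -0.1103  0.1583] gap 0.993 F [ 0.61 -0.8  -0.21]
shift [-1.67 -0.01  0.84] turn [-0.02 -0.01 -0.  ]
```

View pics/w6.png

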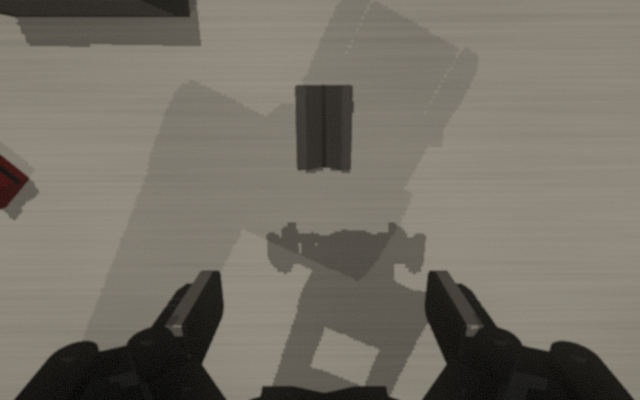

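View pics/t6z.png

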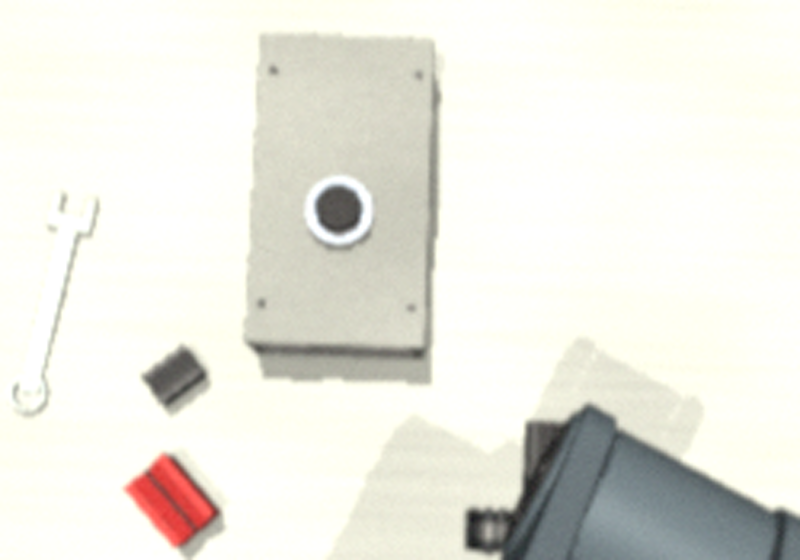

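```bash
python3 - <<'E'
from h import *
s=load('w6')
v=back(s,[[295.5,85.5],[353,85.5],[352,171],[295.5,170]],.044)
print(v.round(4),v.mean(0),np.linalg.norm(np.roll(v,-1,0)-v,axis=1))
Rm=cv2.Rodrigues(np.array(s['rvec'],float))[0];print(-Rm.T@s['tvec'],Rm.round(4))
E
```

```text
[[ 0.5405 -0.0905  0.044 ]
 [ 0.5403 -0.1299  0.044 ]
 [ 0.4801 -0.1304  0.044 ]
 [ 0.4812 -0.0886  0.044 ]] [ 0.51051263 -0.10983899  0.044     ] [0.03944903 0.06013699 0.04177385 0.05937888]
[ 0.54247891 -0.10951565  0.30144365] [[-6.500e-03 -1.000e+00  1.400e-03]
 [-9.482e-01  6.600e-03  3.175e-01]
 [-3.175e-01  7.000e-04 -9.483e-01]]
```

```bash
python3 - <<'E'
from h import *
go([.690,.0565,.16],-90.3)
E
```

```text
t 10.35 tcp [ 0.4609 -0.1103  0.158 ] gap 0.994 F [ 0.44 -0.05  0.66]
shift [-0.08 -6.73 -9.12] turn [-0.01 -0.    0.  ]
```

Emit:
carry_out([
  [[-0.6,-0.8,-1.1,0,0,0,40],[-1.0,-1.9,-2.6,0,0,0,0],[-1.0,-3.0,-4.1,0,0,0,0],[-1.0,-4.1,-5.6,0,0,0,0],[-1.0,-5.2,-7.1,0,0,0,0]],
])

```text
t: 10.85
tcp_pos: [0.6404, 0.0202, 0.182]
tool_rot: [-0.707, 0.002, 0.708, 0.002]
force: [-0.2, -0.7, 0.5]
finger_gap: 0.137
```

Emit:
carry_out([
  [[0.0,-0.8,-1.1,0,0,0,0],[0.3,-1.5,-2.0,0,0,0,0],[0.8,-1.5,-2.0,0,0,0,0],[1.0,-1.5,-2.0,0,0,0,0],[1.0,-1.5,-2.0,0,0,0,0]],
])

```text
t: 11.35
tcp_pos: [0.6869, 0.0555, 0.1557]
tool_rot: [-0.705, 0.002, 0.709, 0.002]
force: [0.3, -1.1, 0.9]
finger_gap: -0.003
```

```bash
python3 - <<'E'
from h import *
s=snap('wrist','w7.png')
s=snap('scene','s7.png')
im=cv2.cvtColor(s['image'],cv2.COLOR_RGB2BGR)
cv2.imwrite('pics/s7z.png',cv2.resize(cv2.convertScaleAbs(im[110:310,260:460],alpha=1.8),None,fx=3,fy=3,interpolation=cv2.INTER_CUBIC))
go([.690,.0565,.11],-90.3)
E
```

```text
t 11.45 tcp [0.6882 0.055  0.1578] gap 0.001 F [-0.29 -0.43  0.09]
shift [ 1.91 -0.06 -0.08] turn [-0.03  0.02 -0.  ]
```

View pics/w7.png

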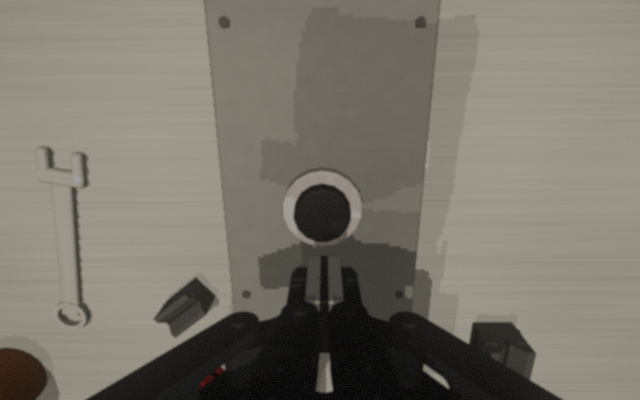

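View pics/s7z.png

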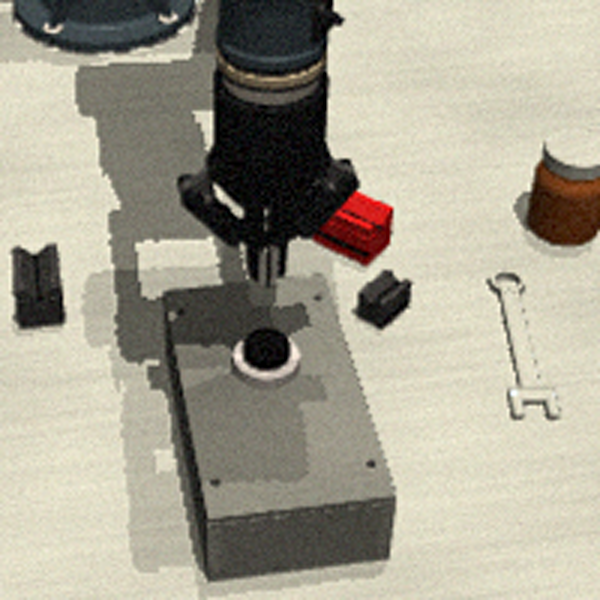

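```bash
python3 - <<'E'
from h import *
s=load('w7')
print(back(s,[[322,212]],.098), back(s,[[294.5,212],[350.5,212]],.098),back(s,[[228.5,200],[423.5,200]],.072))
print(proj(s,[[.689,.056,.158]]))
s=load('scene0'); print(back(s,[[348.5,226.5]],.098))
E
```

```text
[[0.69472927 0.05758394 0.098     ]] [[0.69483882 0.0740084  0.098     ]
 [0.69461573 0.0405604  0.098     ]] [[ 0.69393203  0.12008204  0.072     ]
 [ 0.69306726 -0.01004586  0.072     ]]
[[325.12614699 271.66144318]]
[[0.70336022 0.05512003 0.098     ]]
```

Emit:
carry_out([
  [[0.6,-0.05,-0.15,0,0,0,0],[1.2,-0.05,-0.15,0,0,0,0],[1.7,-0.05,-0.15,0,0,0,0],[2.0,-0.05,-0.15,0,0,0,0],[2.0,-0.05,-0.15,0,0,0,0]],
])

```text
t: 11.95
tcp_pos: [0.6914, 0.0571, 0.1061]
tool_rot: [-0.706, 0.002, 0.709, 0.002]
force: [0.4, 0.8, 0.7]
finger_gap: 0.001
```

Emit:
carry_out([
  [[0.15,0,0,0,0,0,0],[0.3,0,0,0,0,0,0],[0.42,0,0,0,0,0,0],[0.54,0,0,0,0,0,0],[0.58,0,0,0,0,0,0]],
])

```text
t: 12.45
tcp_pos: [0.693, 0.0571, 0.0946]
tool_rot: [0.707, -0.002, -0.707, -0.002]
force: [-2.2, -1.6, 4.3]
finger_gap: -0.001
```

Emit:
carry_out([
  [[0.05,0,0,0,0,0,0],[0.1,0,0,0,0,0,0],[0.1,0,0,0,0,0,0],[0.1,0,0,0,0,0,0],[0.1,0,0,0,0,0,0]],
])

```text
t: 12.95
tcp_pos: [0.693, 0.0571, 0.0917]
tool_rot: [0.707, -0.002, -0.707, -0.002]
force: [-1.6, -0.1, 3.0]
finger_gap: -0.003
```

```bash
python3 - <<'E'
from h import *
s=snap('scene','s8.png')
im=cv2.cvtColor(s['image'],cv2.COLOR_RGB2BGR)
cv2.imwrite('pics/s8z.png',cv2.resize(cv2.convertScaleAbs(im[110:310,260:460],alpha=1.8),None,fx=3,fy=3,interpolation=cv2.INTER_CUBIC))
print(manip.sense()['force'])
E
```

```text
[-0.29356564  0.25355709  3.76588581]
```

View pics/s8z.png

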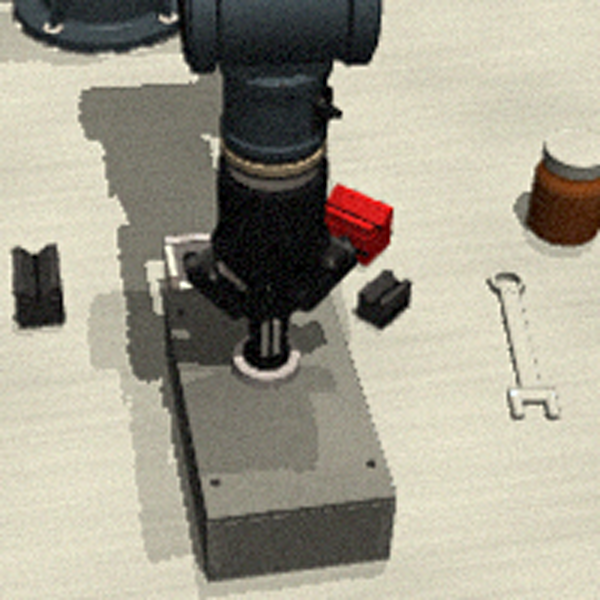

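Emit:
carry_out([
  [[0,0,0,0,0,0,0],[0,0,0,0,0,0,0],[0,0,0,0,0,0,0],[0,0,0,0,0,0,0],[0,0,0,0,0,0,0]],
])

```text
t: 13.5
tcp_pos: [0.693, 0.0571, 0.0914]
tool_rot: [0.707, -0.002, -0.707, -0.002]
force: [0.3, 0.2, 3.0]
finger_gap: 0.001
```

Emit:
carry_out([
  [[-0.5,0,0,0,0,0,0],[-1.5,0,0,0,0,0,0],[-2.5,0,0,0,0,0,0],[-3.5,0,0,0,0,0,0],[-4.5,0,0,0,0,0,0]],
])

```text
t: 14.0
tcp_pos: [0.6922, 0.057, 0.2048]
tool_rot: [-0.707, 0.002, 0.708, 0.002]
force: [1.0, -0.1, 1.2]
finger_gap: -0.0
```

```bash
python3 - <<'E'
from h import *
s=snap('scene','s9.png')
im=cv2.cvtColor(s['image'],cv2.COLOR_RGB2BGR)
cv2.imwrite('pics/s9z.png',cv2.resize(cv2.convertScaleAbs(im[110:310,260:460],alpha=1.8),None,fx=3,fy=3,interpolation=cv2.INTER_CUBIC))
go([.44,-.11,.20],-45)
E
```

```text
t 14.05 tcp [0.695  0.0569 0.2101] gap -0.001 F [ 1.96 -0.66  2.76]
shift [ 0.33  6.74 10.16] turn [-9.07 -0.08 -0.04]
```

View pics/s9z.png

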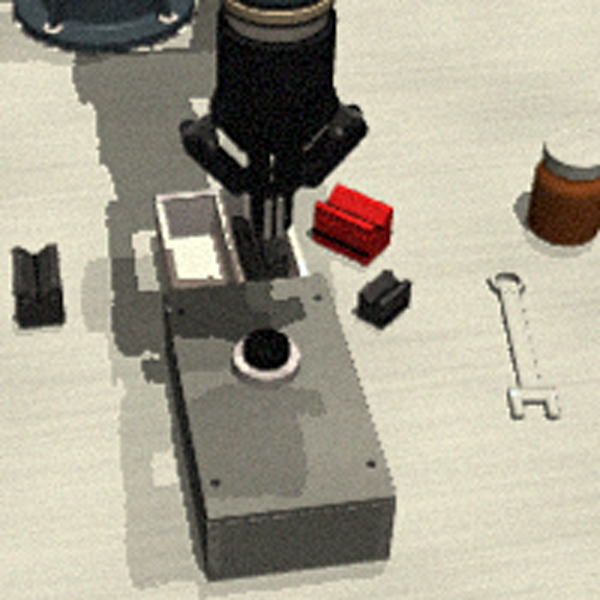

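Emit:
carry_out([
  [[0,0.7,0.7,-1.5,0,0,0],[0,1.6,1.5,-3.1,0,0,0],[0,2.6,2.4,-4.7,0,0,30],[0,3.6,3.3,-6.3,0,0,60],[0,4.6,4.2,-7.9,0,0,85]],
])

```text
t: 14.55
tcp_pos: [0.5856, -0.058, 0.2037]
tool_rot: [-0.665, -0.239, 0.666, -0.239]
force: [0.2, -0.1, 0.4]
finger_gap: 0.506
```

```bash
python3 - <<'E'
from h import *
go([.511,-.16,.19],-0.3)
E
```

```text
t 14.55 tcp [ 0.5856 -0.058   0.2037] gap 0.506 F [ 0.24 -0.1   0.41]
shift [0.55 1.25 4.9 ] turn [-1.004e+01  0.000e+00  1.000e-02]
```

Emit:
carry_out([
  [[0.1,0.3,1.2,-1.6,0,0,85],[0.2,0.6,2.4,-3.2,0,0,85],[0.3,0.9,3.6,-4.8,0,0,85],[0.4,1.2,4.6,-6.4,0,0,85],[0.5,1.2,4.8,-8.0,0,0,85]],
])

```text
t: 15.05
tcp_pos: [0.5111, -0.1583, 0.1912]
tool_rot: [-0.544, -0.451, 0.545, -0.451]
force: [0.6, -0.3, 0.9]
finger_gap: 0.996
```

Emit:
carry_out([
  [[0,0,0,-1.5,0,0,85],[0,0,0,-2.0,0,0,85],[0,0,0,-2.0,0,0,85],[0,0,0,-2.0,0,0,85],[0,0,0,-2.0,0,0,85]],
])

```text
t: 15.55
tcp_pos: [0.5128, -0.1561, 0.1913]
tool_rot: [-0.504, -0.496, 0.504, -0.496]
force: [0.7, 0.4, -0.5]
finger_gap: 0.996
```

```bash
python3 - <<'E'
from h import *
s=snap('wrist','w10.png')
go([.511,-.11,.1],-0.3)
E
```

```text
t 15.6 tcp [ 0.5129 -0.1561  0.1913] gap 0.994 F [ 0.71  0.15 -0.05]
shift [ 3.65 -0.1  -1.84] turn [-0.12 -0.    0.  ]
```

View pics/w10.png

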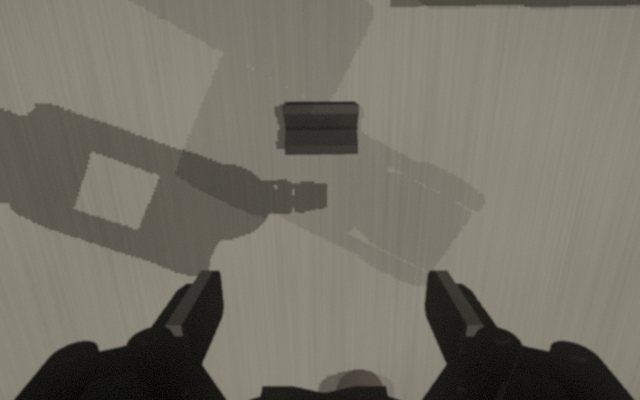

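```bash
python3 - <<'E'
from h import *
s=load('w10')
v=back(s,[[285,102],[357.5,102],[357.5,153.5],[285.5,153]],.044)
print(v.round(4),v.mean(0),np.linalg.norm(np.roll(v,-1,0)-v,axis=1))
st=manip.sense();print(R.from_quat(st['tool_rot']).as_matrix().round(4))
E
```

```text
[[ 0.4833 -0.0876  0.044 ]
 [ 0.5401 -0.0885  0.044 ]
 [ 0.5407 -0.1292  0.044 ]
 [ 0.4817 -0.1279  0.044 ]] [ 0.51143271 -0.10829598  0.044     ] [0.05677776 0.04072492 0.0589991  0.04030735]
[[-1.000e-04  9.999e-01 -1.540e-02]
 [ 0.000e+00 -1.540e-02 -9.999e-01]
 [-1.000e+00 -1.000e-04 -0.000e+00]]
```

Emit:
carry_out([
  [[0.4,0,-0.5,-0.1,0,0,85],[1.4,-0.06,-1.1,-0.12,0,0,85],[2.4,-0.06,-1.7,-0.12,0,0,85],[3.4,-0.06,-1.86,-0.12,0,0,85],[4.0,-0.06,-1.86,-0.12,0,0,85]],
])

```text
t: 16.1
tcp_pos: [0.5104, -0.1072, 0.089]
tool_rot: [-0.5, -0.501, 0.501, -0.498]
force: [-0.1, 0.4, 0.2]
finger_gap: 0.993
```

Emit:
carry_out([
  [[0,0,0,0,0,0,85],[0,0,0,0,0,0,85],[0,0,0,0,0,0,85],[0,0,0,0,0,0,85],[0,0,0,0,0,0,85]],
])

```text
t: 16.6
tcp_pos: [0.5126, -0.11, 0.0921]
tool_rot: [0.501, 0.498, -0.501, 0.499]
force: [0.7, -0.6, -0.3]
finger_gap: 0.996
```

```bash
python3 - <<'E'
from h import *
s=snap('wrist','w11.png')
go([.511,-.110,.006],-0.3)
E
```

```text
t 16.65 tcp [ 0.5125 -0.11    0.092 ] gap 0.995 F [-0.52  0.11 -0.54]
shift [ 3.44 -0.06 -0.  ] turn [ 0.    0.01 -0.02]
```

View pics/w11.png

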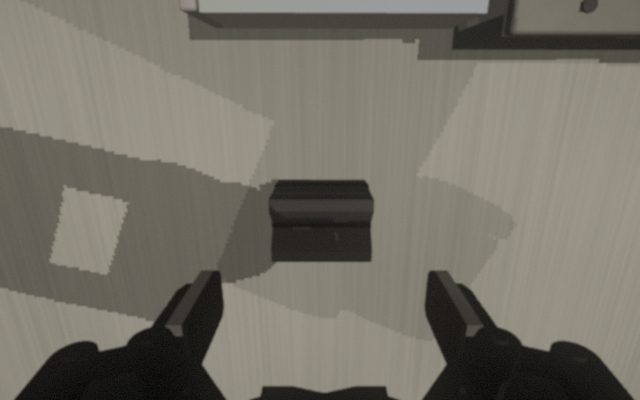

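Emit:
carry_out([
  [[0.7,-0.04,0,0,0,0,85],[1.4,-0.06,0,0,0,0,85],[2.1,-0.06,0,0,0,0,85],[2.8,-0.06,0,0,0,0,85],[3.3,-0.06,0,0,0,0,85]],
])

```text
t: 17.15
tcp_pos: [0.5106, -0.1098, 0.0081]
tool_rot: [-0.501, -0.499, 0.501, -0.499]
force: [-0.6, -0.2, 0.0]
finger_gap: 0.995
```

```bash
python3 - <<'E'
from h import *
s=snap('wrist','w12.png')
go([.511,-.110,.006],-0.3)
E
```

```text
t 17.2 tcp [ 0.5097 -0.1095  0.0067] gap 0.994 F [-0.4   0.46 -0.56]
shift [0.03 0.05 0.02] turn [ 0.   -0.01  0.03]
```

View pics/w12.png

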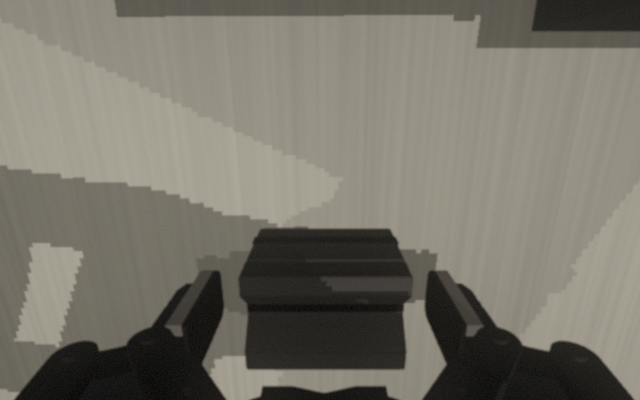

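Emit:
carry_out([
  [[0,0.04,0,0,0,0,75],[0,0.04,0,0,0,0,65],[0,0.04,0,0,0,0,58],[0,0.04,0,0,0,0,50],[0,0.04,0,0,0,0,50]],
], force=70)

```text
t: 17.7
tcp_pos: [0.5119, -0.1099, 0.0099]
tool_rot: [0.501, 0.498, -0.501, 0.499]
force: [-1.0, 1.4, 6.4]
finger_gap: 0.691
```

Emit:
carry_out([
  [[0,0,0,0,0,0,50],[0,0,0,0,0,0,50],[0,0,0,0,0,0,50],[0,0,0,0,0,0,50],[0,0,0,0,0,0,50]],
])

```text
t: 18.2
tcp_pos: [0.5119, -0.1099, 0.0099]
tool_rot: [0.501, 0.498, -0.501, 0.499]
force: [-0.4, 1.2, 6.3]
finger_gap: 0.688
```

Emit:
carry_out([
  [[-0.3,0,0,0,0,0,50],[-0.8,0,0,0,0,0,50],[-1.5,0,0,0,0,0,50],[-2.2,0,0,0,0,0,50],[-3.0,0,0,0,0,0,50]],
])

```text
t: 18.7
tcp_pos: [0.5111, -0.1094, 0.0847]
tool_rot: [-0.501, -0.499, 0.501, -0.498]
force: [0.4, 0.2, -5.3]
finger_gap: 0.69
```

Emit:
carry_out([
  [[-0.8,0,0,0,0,0,50],[-1.6,0,0,0,0,0,50],[-2.0,0,0,0,0,0,50],[-2.0,0,0,0,0,0,50],[-2.0,0,0,0,0,0,50]],
])

```text
t: 19.2
tcp_pos: [0.5111, -0.1095, 0.1336]
tool_rot: [-0.501, -0.499, 0.501, -0.499]
force: [-0.7, 0.9, -5.1]
finger_gap: 0.691
```

```bash
python3 - <<'E'
from h import *
s=snap('wrist','w13.png')
s=snap('top','t13.png')
im=cv2.cvtColor(s['image'],cv2.COLOR_RGB2BGR)
cv2.imwrite('pics/t13z.png',cv2.resize(cv2.convertScaleAbs(im[95:300,230:430],alpha=1.6),None,fx=2.9,fy=2.9,interpolation=cv2.INTER_CUBIC))
go([.518,.031,.13],-0.3)
E
```

```text
t 19.3 tcp [ 0.5107 -0.1094  0.1328] gap 0.686 F [-0.04  0.09 -4.97]
shift [ 0.12  0.26 -5.62] turn [ 0.01 -0.01  0.03]
```

View pics/w13.png

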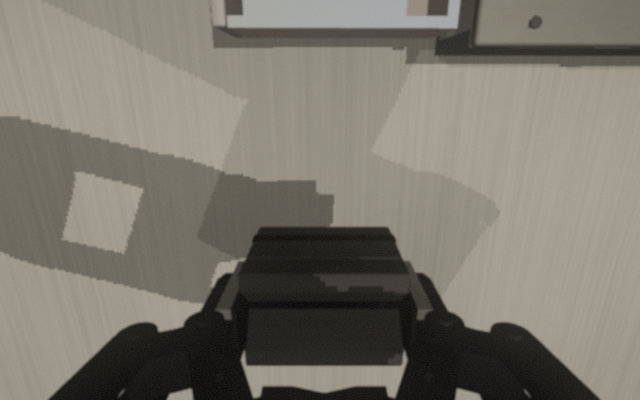

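View pics/t13z.png

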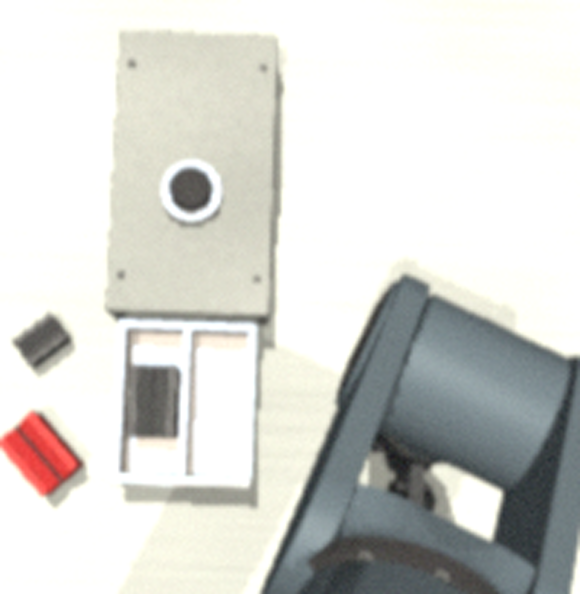

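Emit:
carry_out([
  [[-0.3,0.05,-0.5,0,0,0,50],[-0.8,0.1,-1.2,0,0,0,50],[-1.0,0.2,-1.8,0,0,0,50],[-1.0,0.26,-2.3,0,0,0,50],[-1.0,0.26,-2.4,0,0,0,50]],
])

```text
t: 19.8
tcp_pos: [0.5181, -0.0477, 0.1586]
tool_rot: [-0.501, -0.5, 0.501, -0.499]
force: [0.1, 0.0, -4.8]
finger_gap: 0.688
```

Emit:
carry_out([
  [[0,0,0,0,0,0,50],[0,0,0,0,0,0,50],[0,0,0,0,0,0,50],[0,0,0,0,0,0,50],[0,0,0,0,0,0,50]],
])

```text
t: 20.3
tcp_pos: [0.5183, -0.0502, 0.1587]
tool_rot: [-0.501, -0.499, 0.501, -0.499]
force: [0.5, -0.1, -5.0]
finger_gap: 0.69
```

```bash
python3 - <<'E'
from h import *
s=snap('wrist','w14.png')
im=cv2.cvtColor(s['image'],cv2.COLOR_RGB2BGR)
cv2.imwrite('pics/w14z.png',cv2.resize(im[0:230,170:490],None,fx=2.5,fy=2.5,interpolation=cv2.INTER_CUBIC))
go([.518,.031,.13],-0.3)
E
```

```text
t 20.35 tcp [ 0.5184 -0.0501  0.1587] gap 0.69 F [-0.24 -0.14 -4.02]
shift [ 1.15 -0.03 -3.24] turn [-0. -0.  0.]
```

View pics/w14z.png

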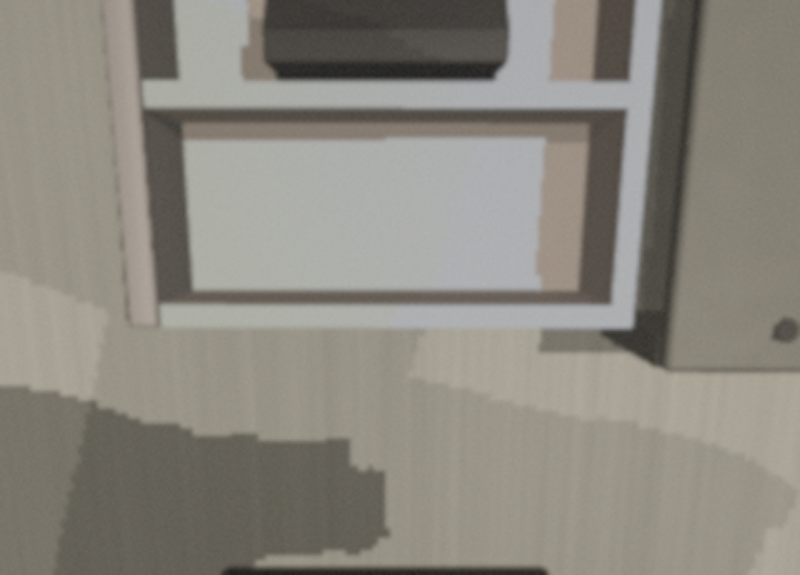

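```bash
python3 - <<'E'
from h import *
s=load('w14')
Z=lambda p:(np.array(p,float)+.5)/2.5-.5+np.array([170,0])
for p,z in(([[145,109],[626,109],[611,303],[160,303]],.060),([[182,122],[590,122],[580,291],[191,291]],.016),([[142,82],[633,327],[160,327],[157,325]],.060)):
    v=back(s,Z(p),z);print(v.round(4),v.mean(0).round(4),np.linalg.norm(np.roll(v,-1,0)-v,axis=1).round(4))
    d=v[1]-v[0];print(np.degrees(np.arctan2(d[1],d[0])))
Rm=cv2.Rodrigues(np.array(s['rvec'],float))[0];print(-Rm.T@s['tvec'])
E
```

```text
[[0.4591 0.0558 0.06  ]
 [0.5784 0.0552 0.06  ]
 [0.5783 0.008  0.06  ]
 [0.4588 0.0086 0.06  ]] [0.5187 0.0319 0.06  ] [0.1193 0.0472 0.1195 0.0472]
-0.29318546698167364
[[0.4588 0.0564 0.016 ]
 [0.579  0.0558 0.016 ]
 [0.5792 0.0072 0.016 ]
 [0.4578 0.0078 0.016 ]] [0.5187 0.0318 0.016 ] [0.1202 0.0486 0.1214 0.0486]
-0.2930035260831814
[[0.4589 0.0619 0.06  ]
 [0.5847 0.0017 0.06  ]
 [0.4582 0.0023 0.06  ]
 [0.4575 0.0029 0.06  ]] [0.4898 0.0172 0.06  ] [0.1394 0.1264 0.0009 0.0591]
-25.590135049853487
[0.5186456  0.03314085 0.30111745]
```

Emit:
carry_out([
  [[0.1,0,-0.5,0,0,0,50],[0.3,0,-1.2,0,0,0,50],[0.6,0,-2.0,0,0,0,50],[0.9,0,-2.8,0,0,0,50],[1.1,0,-3.24,0,0,0,50]],
])

```text
t: 20.85
tcp_pos: [0.5179, 0.0334, 0.1307]
tool_rot: [-0.501, -0.5, 0.501, -0.499]
force: [0.5, 0.8, -5.2]
finger_gap: 0.687
```

Emit:
carry_out([
  [[0.2,0,0,0,0,0,50],[0.4,0,0,0,0,0,50],[0.8,0,0,0,0,0,50],[0.8,0,0,0,0,0,50],[0.8,0,0,0,0,0,50]],
])

```text
t: 21.35
tcp_pos: [0.5186, 0.0306, 0.1109]
tool_rot: [-0.501, -0.499, 0.502, -0.498]
force: [-0.4, -0.4, -4.5]
finger_gap: 0.689
```

```bash
python3 - <<'E'
from h import *
s=snap('wrist','w15.png')
s=snap('top','t15.png')
im=cv2.cvtColor(s['image'],cv2.COLOR_RGB2BGR)
cv2.imwrite('pics/t15z.png',cv2.resize(cv2.convertScaleAbs(im[150:300,200:400],alpha=1.6),None,fx=3.5,fy=3.5,interpolation=cv2.INTER_CUBIC))
s=snap('scene','s15.png')
im=cv2.cvtColor(s['image'],cv2.COLOR_RGB2BGR)
cv2.imwrite('pics/s15z.png',cv2.resize(cv2.convertScaleAbs(im[120:260,280:440],alpha=1.8),None,fx=4,fy=4,interpolation=cv2.INTER_CUBIC))
go([.5187,.031,.026],-0.3)
E
```

```text
t 21.5 tcp [0.5191 0.0308 0.1116] gap 0.688 F [ 0.52 -0.49 -5.  ]
shift [ 3.42 -0.02 -0.01] turn [-0.    0.   -0.01]
```

View pics/w15.png

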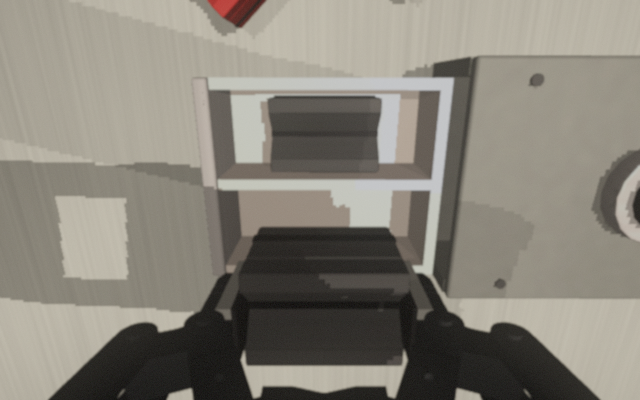

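View pics/s15z.png

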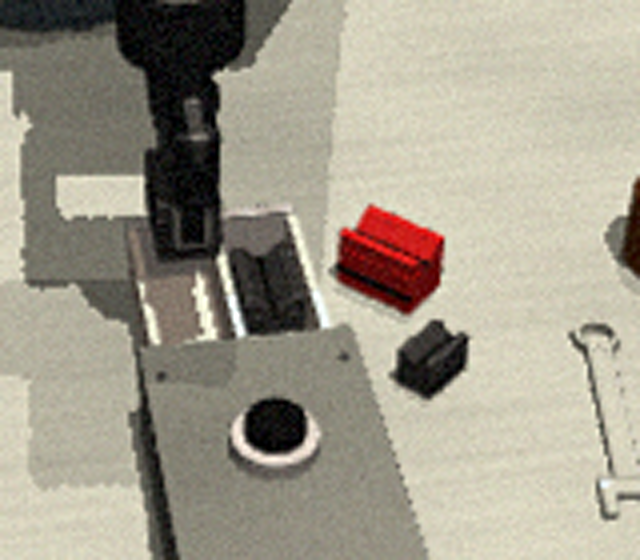

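```bash
python3 - <<'E'
from h import *
s=load('w15'); t=.1116-.0099
for y in(.020,.012,0,-.012,-.02):
    print(y,proj(s,[[.519,.0308+y,t+(.032 if y==0 else .044)]]).round(1))
print('far bottom',proj(s,[[.519,.0508,t]]))
im=s['image'].astype(int).sum(2); 
for r in range(222,370,3): print(r,int(im[r:r+3,260:390].mean()),end=' | ')
v=back(s,[[219,179],[432,179.5],[431,189],[220,190]],.060);print(v)
v=back(s,[[207,80],[452,80]],.06);print(v)
E
```

```text
0.02 [[324.9 276. ]]
0.012 [[325.  296.2]]
0 [[325.1 305.1]]
-0.012 [[325.3 352. ]]
-0.02 [[325.4 369.2]]
far bottom [[324.7105787  226.49530369]]
222 469 | 225 367 | 228 155 | 231 141 | 234 116 | 237 105 | 240 127 | 243 136 | 246 132 | 249 130 | 252 127 | 255 145 | 258 142 | 261 119 | 264 119 | 267 118 | 270 117 | 273 163 | 276 189 | 279 189 | 282 188 | 285 184 | 288 154 | 291 136 | 294 123 | 297 121 | 300 94 | 303 70 | 306 80 | 309 131 | 312 136 | 315 136 | 318 134 | 321 133 | 324 135 | 327 136 | 330 137 | 333 138 | 336 138 | 339 139 | 342 142 | 345 143 | 348 142 | 351 152 | 354 154 | 357 156 | 360 159 | 363 236 | 366 513 | 369 537 | [[0.45992361 0.06247388 0.06      ]
 [0.5791865  0.0615673  0.06      ]
 [0.57912932 0.05602084 0.06      ]
 [0.459851   0.05604497 0.06      ]]
[[0.45897682 0.1149462  0.06      ]
 [0.58461234 0.11426399 0.06      ]]
```

```bash
python3 - <<'E'
from h import *
im=cv2.cvtColor(load('w15')['image'],cv2.COLOR_RGB2BGR)
cv2.imwrite('pics/w15z.png',cv2.resize(cv2.convertScaleAbs(im[170:390,200:450],alpha=2.5),None,fx=2.6,fy=2.6,interpolation=cv2.INTER_CUBIC))
E
```

```text
(no output)
```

View pics/w15z.png

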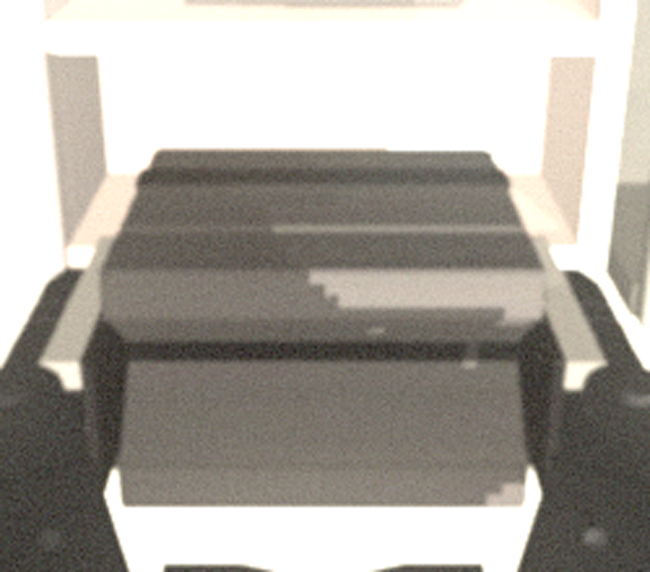

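Emit:
carry_out([
  [[0.4,0,0,0,0,0,50],[0.8,0,0.02,0,0,0,50],[1.2,0,0.02,0,0,0,50],[1.6,0,0.02,0,0,0,50],[1.8,0,0.02,0,0,0,50]],
])

```text
t: 22.0
tcp_pos: [0.518, 0.0309, 0.0648]
tool_rot: [-0.501, -0.499, 0.502, -0.498]
force: [-0.3, -0.5, -4.9]
finger_gap: 0.684
```

```bash
python3 - <<'E'
from h import *
s=snap('wrist','w16.png')
go([.5187,.0305,.026],-0.3)
E
```

```text
t 22.05 tcp [0.5178 0.0309 0.0645] gap 0.687 F [ 0.54 -0.91 -5.88]
shift [1.54 0.04 0.02] turn [ 0.01 -0.01  0.03]
```

View pics/w16.png

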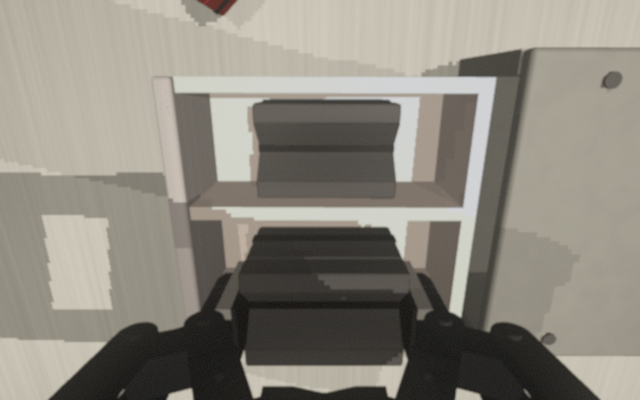

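Emit:
carry_out([
  [[0.25,0,0,0,0,0,50],[0.5,0,0,0,0,0,50],[0.75,0,0,0,0,0,50],[1.0,0,0,0,0,0,50],[1.1,0,0,0,0,0,50]],
])

```text
t: 22.55
tcp_pos: [0.5184, 0.0308, 0.0381]
tool_rot: [-0.501, -0.499, 0.501, -0.499]
force: [0.9, -0.9, -5.0]
finger_gap: 0.687
```

Emit:
carry_out([
  [[0.05,0,0,0,0,0,50],[0.1,0,0,0,0,0,50],[0.15,0,0,0,0,0,50],[0.2,0,0,0,0,0,50],[0.24,0,0,0,0,0,50]],
])

```text
t: 23.05
tcp_pos: [0.5189, 0.0307, 0.0329]
tool_rot: [0.501, 0.499, -0.501, 0.499]
force: [0.2, 0.2, -5.1]
finger_gap: 0.692
```

Emit:
carry_out([
  [[0.06,0,0,0,0,0,50],[0.12,0,0,0,0,0,50],[0.18,0,0,0,0,0,50],[0.22,0,0,0,0,0,50],[0.22,0,0,0,0,0,50]],
])

```text
t: 23.55
tcp_pos: [0.5186, 0.0307, 0.0271]
tool_rot: [-0.501, -0.499, 0.501, -0.499]
force: [0.3, 0.1, -4.7]
finger_gap: 0.687
```

Emit:
carry_out([
  [[0.02,0,0,0,0,0,50],[0.04,0,0,0,0,0,50],[0.05,0,0,0,0,0,50],[0.05,0,0,0,0,0,50],[0.05,0,0,0,0,0,50]],
])

```text
t: 24.05
tcp_pos: [0.5188, 0.0307, 0.0261]
tool_rot: [0.501, 0.499, -0.501, 0.499]
force: [0.1, 0.2, -4.4]
finger_gap: 0.683
```

Emit:
carry_out([
  [[0.02,0,0,0,0,0,50],[0.04,0,0,0,0,0,50],[0.05,0,0,0,0,0,50],[0.05,0,0,0,0,0,50],[0.05,0,0,0,0,0,50]],
])

```text
t: 24.55
tcp_pos: [0.5188, 0.0307, 0.0259]
tool_rot: [0.501, 0.499, -0.501, 0.499]
force: [-1.5, 0.2, 5.9]
finger_gap: 0.684
```

Emit:
carry_out([
  [[-0.03,0,0,0,0,0,62],[-0.03,0,0,0,0,0,65],[-0.03,0,0,0,0,0,68],[-0.03,0,0,0,0,0,72],[-0.03,0,0,0,0,0,72]],
])

```text
t: 25.05
tcp_pos: [0.5188, 0.0307, 0.0255]
tool_rot: [0.501, 0.499, -0.501, 0.499]
force: [-0.5, 0.3, -1.3]
finger_gap: 0.845
```

```bash
python3 - <<'E'
from h import *
s=snap('wrist','w17.png')
go([.5187,.0305,.026],-0.3)
E
```

```text
t 25.1 tcp [0.5188 0.0308 0.0255] gap 0.845 F [-0.36  0.58  0.31]
shift [-0.02 -0.    0.01] turn [ 0.01 -0.    0.  ]
```

View pics/w17.png

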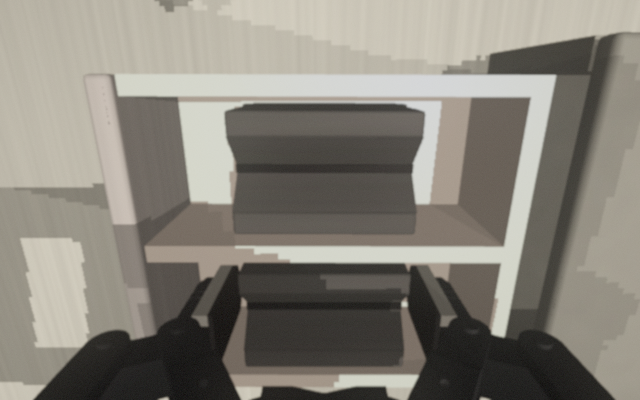

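Released with clear gaps on both sides. I raise straight up.

Emit:
carry_out([
  [[-0.4,0,0,0,0,0,72],[-1.0,0,0,0,0,0,72],[-1.8,0,0,0,0,0,72],[-2.6,0,0,0,0,0,72],[-3.6,0,0,0,0,0,72]],
])

```text
t: 25.6
tcp_pos: [0.5182, 0.0308, 0.1165]
tool_rot: [-0.501, -0.499, 0.501, -0.498]
force: [0.5, 0.4, -0.4]
finger_gap: 0.843
```

Emit:
carry_out([
  [[-1.0,0,0.8,0,0,0,72],[-2.0,0,1.8,0,0,0,72],[-2.5,0,2.8,0,0,0,72],[-2.5,0,3.2,0,0,0,72],[-2.5,0,3.2,0,0,0,72]],
])

```text
t: 26.1
tcp_pos: [0.5183, -0.0502, 0.1783]
tool_rot: [0.502, 0.498, -0.502, 0.498]
force: [0.5, -0.4, 0.1]
finger_gap: 0.846
```

Emit:
carry_out([
  [[0,0,0,0,0,0,72],[0,0,0,0,0,0,72],[0,0,0,0,0,0,72],[0,0,0,0,0,0,72],[0,0,0,0,0,0,72]],
])

```text
t: 26.6
tcp_pos: [0.5183, -0.0488, 0.1778]
tool_rot: [-0.501, -0.499, 0.501, -0.499]
force: [-0.1, -0.5, -0.1]
finger_gap: 0.841
```

```bash
python3 - <<'E'
from h import *
s=snap('wrist','w18.png')
s=snap('top','t18.png')
go([.5187,.0305,.026],-0.3)
E
```

```text
t 26.7 tcp [ 0.5184 -0.049   0.1779] gap 0.841 F [-0.34  0.24 -0.62]
shift [ 6.08  0.   -3.18] turn [ 0.01 -0.    0.  ]
```

View pics/w18.png

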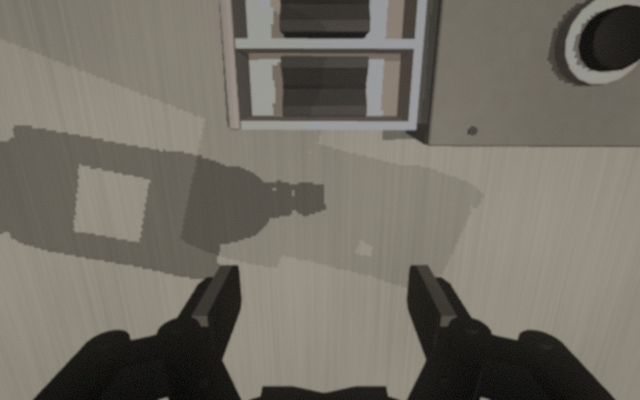

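View pics/t18.png

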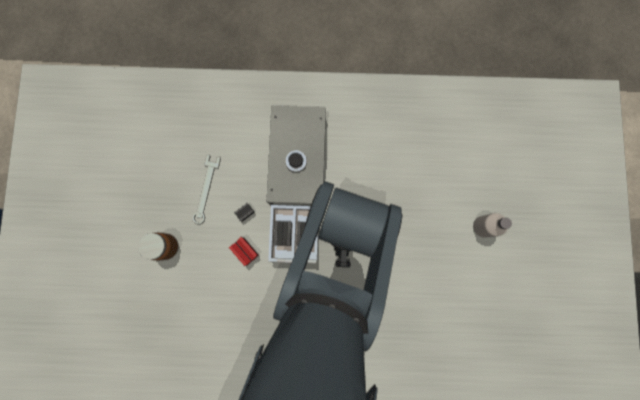

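```bash
python3 - <<'E'
from h import *
s=load('w18')
im=cv2.cvtColor(s['image'],cv2.COLOR_RGB2BGR)
cv2.imwrite('pics/w18z.png',cv2.resize(cv2.convertScaleAbs(im[0:150,200:450],alpha=1.8),None,fx=3.2,fy=3.2,interpolation=cv2.INTER_CUBIC))
E
```

```text
(no output)
```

View pics/w18z.png

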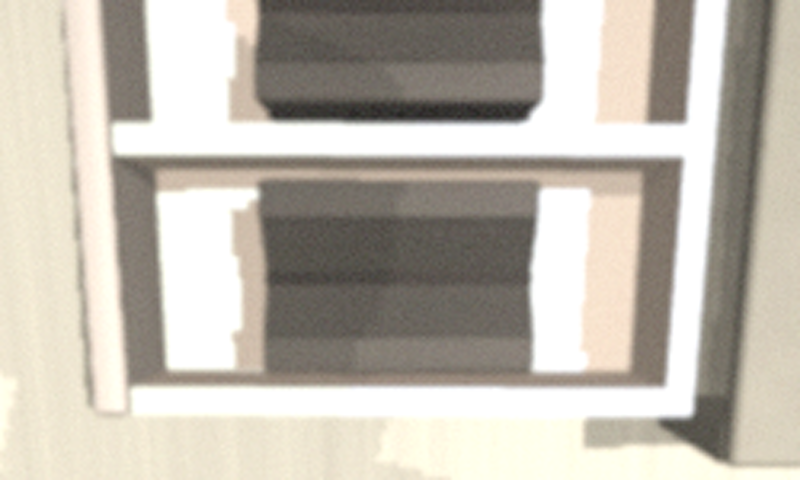

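```bash
python3 - <<'E'
from h import *
s=load('w18')
Z=lambda p:(np.array(p,float)+.5)/3.2-.5+np.array([200,0])
v=back(s,Z([[258,181],[540,181],[530,373],[264,373]]),.060)
print(v.round(4),v.mean(0),np.linalg.norm(np.roll(v,-1,0)-v,axis=1))
v=back(s,Z([[113,157],[684,157],[666,385],[131,385]]),.060);print(v.mean(0))
print({k:np.round(v,3) for k,v in manip.sense().items() if k in('t','force','qd')})
manip.sign_off()
E
```

```text
[[0.489  0.0509 0.06  ]
 [0.5486 0.0506 0.06  ]
 [0.5478 0.011  0.06  ]
 [0.4886 0.0112 0.06  ]] [0.51848582 0.03092666 0.06      ] [0.05961874 0.03963488 0.05918586 0.03963686]
[0.51859559 0.03195755 0.06      ]
{'t': np.float64(26.7), 'qd': array([-0.004, -0.002, -0.002,  0.   ,  0.002, -0.001]), 'force': array([-0.341,  0.244, -0.616])}
the job is handed in; nothing more can be done
```

The job is done and handed in at about 27 s of the 72 s allowed; the hand-in reports no verdict. I lifted the V-block by its long sides and set it on the bench at about (0.51, -0.11) m. Pressing the button then sprang the drawer fully open. I took the block again by its ends, lowered it onto the trough floor, released it and moved the arm clear.

**Last checks:**
- **Fit in the trough:** in the last wrist picture the block's centre is within about 1 mm of the trough's centre in y and 0.1 mm in x, and it is square with the trough walls. Its top face measures 59.5 x 39.6 mm when taken to lie at rim height, which fits a block sitting flat on the floor with the V up.
- **Seating:** the floor contact came at a tool height of 25.9 mm, as predicted.
- **Drawer and others:** the drawer is open. In the top view the jar, wrench, bottle and the two decoy blocks look unmoved; I did not measure their positions again. The force reading is near zero.

**Disagreements:** the cameras differed by up to 5 mm in y: the top camera read lower than the wrist camera. The scene camera placed the button about 1 cm farther out in x than the wrist camera did. I used the wrist camera for the trough, less about 1 mm for the y bias I had found by checking it against the block's known position.

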